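Slide the stray reagent jars back into their own stalls

TASK

Two of the squat amber jars, the round one and the square one, have been left out on the bench. Slide each along the bench, without lifting or tipping it, fully home into its own stall of the wooden rack, the one whose black picture plaque shows that jar's outline. Leave the six-sided jar, the burner, the beaker and the tall bottle where they stand.

Things in the scene. Friction and masses are not known exactly. Their poses are not given: they have to be found in the camera images.
- jar_round: The round jar, 92 mm diameter. Amber, paper band, black lid; 0.35 to 0.7 kg, 75 mm tall (lid, 88 mm wide or more, from 56 mm up): too wide for most grippers. Stands upright, slides on the bench. Origin: centre of its underside, z up.
- jar_square: The square jar, 90 x 90 mm (sides along its x and y axes). Amber, paper band, black lid; 0.35 to 0.7 kg, 75 mm tall (lid, 88 mm wide or more, from 56 mm up): too wide for most grippers. Stands upright, slides on the bench. Origin: centre of its underside, z up.
- jar_hex: The six-sided jar, 90 mm across flats, 104 mm across corners, 75 mm tall, amber with black lid, already home in its own stall: leave it. Origin: centre of its underside.
- rack: Back ledge of the wooden rack, fixed: 80 mm deep (x 49 to 129 mm), 372 mm long (y), 22 mm high, with a white plaque, 70 x 90 mm, behind each stall. Origin: on the bench at the home point of the middle stall. The three stalls stand side by side against it, 124 mm apart (y = -124, 0, 124 mm), in any order.
- stall_round: The round jar's stall. Fixed, open in front (-x) and on top, no floor. Bay 104 mm wide (y); side walls 10 mm thick, 20 mm high, front ends rounded, from x = -46 mm (mouth) to the ledge at +49 mm. Origin: on the bench, under the jar's centre when fully home; x points into the stall. Plaque behind (x = 89 mm, 24 mm up): black disc. Slanting strips across the back corners fit the jar.
- stall_square: The square jar's stall. Fixed, open in front (-x) and on top, no floor. Bay 104 mm wide (y); side walls 10 mm thick, 20 mm high, front ends rounded, from x = -46 mm (mouth) to the ledge at +49 mm. Origin: on the bench, under the jar's centre when fully home; x points into the stall. Plaque behind (x = 89 mm, 24 mm up): black square. Back corners plain.
- stall_hex: The six-sided jar's stall, occupied. Fixed, open in front (-x) and on top, no floor. Bay 104 mm wide (y); side walls 10 mm thick, 20 mm high, front ends rounded, from x = -46 mm (mouth) to the ledge at +49 mm. Origin: on the bench, under the jar's centre when fully home; x points into the stall. Plaque behind (x = 89 mm, 24 mm up): black hexagon.
- burner: Laboratory burner: grey round foot 76 mm diameter, 8 mm high at the rim, rising to 22 mm, and an upright brass tube 15 mm (collar 22 mm) in diameter, 107 mm tall in all; loose, leave it. Origin: centre of its underside.
- beaker: Open glass beaker, 72 mm diameter, 95 mm tall; loose, leave it. Origin: centre of its underside.
- bottle: Tall amber bottle, 68 mm diameter, 160 mm tall, with cap; loose, leave it. Origin: centre of its underside.
Mind the look-alikes: they are no part of the job. Leave any red look-alike of the jar_round alone.

How it is judged:
At the end, for the whole second after the job is handed in: The round and the square jar each stand upright and at rest on the bench in their own stall, centre within 10 mm in depth and 12 mm sideways of the stall's home point; the six-sided jar, burner, beaker and tall bottle are within 15 mm of where they began (x of jar_round in the frame of stall_round between -0.01 and 0.01 m and y of jar_round in the frame of stall_round between -0.012 and 0.012 m and height (world z) of each of jar_round, jar_square below 0.004 m and angle between each of jar_round, jar_square's own z axis and vertical below 0.05 rad and linear speed of each of jar_round, jar_square below 0.02 m/s and x of jar_square in the frame of stall_square between -0.01 and 0.01 m and y of jar_square in the frame of stall_square between -0.012 and 0.012 m and distance of each of jar_hex, burner, beaker, bottle from where it was at the start of the episode below 0.015 m); the robot touches nothing.
It fails at once if the round jar is lifted off the bench or tipped (height (world z) of jar_round above 0.02 m or angle between jar_round's own z axis and vertical above 0.3 rad).
It fails at once if the square jar is lifted off the bench or tipped (height (world z) of jar_square above 0.02 m or angle between jar_square's own z axis and vertical above 0.3 rad).
It fails at once if the six-sided jar, burner, beaker or tall bottle is shifted by more than 15 mm or tipped (distance of any of jar_hex, burner, beaker, bottle from where it was at the start of the episode above 0.015 m or angle between any of jar_hex, burner, beaker, bottle's own z axis and vertical above 0.3 rad).
It also fails if it takes over 72 s, if anything falls off the work surface, if the arm or the gripper's body presses on something with over 40 N, if the wrist force passes 120 N, or if a joint passes its speed limit or range.

ROBOT

A 6-joint arm with a two-finger parallel gripper is mounted at the origin on the work surface. World frame = base frame: x ahead of the robot, y to its left, z up, the work surface at z = 0. Lengths are in m, angles in rad, forces in N, time in s.
With the tool pointing down it reaches from about 0.35 to 0.875 m from the base axis. Payload 15.5 kg.
Tool frame: the origin (TCP) lies on the front face of the gripper's body, between the roots of the fingers; the fingertips stand 73 mm ahead of it and the grasp point (between the pads) lies 54 mm ahead of it; z points along the fingers, y is the line along which they close (so a half turn about z gives the same grasp; the last joint's range is limited). The gripper opens to 85 mm and grips with 20 to 120 N. Pads are 22 mm wide; open, the fingers measure 114 mm over their backs; the gripper's body (76 mm by 85 mm) begins 54 mm behind the grasp point. The pads swing forward as they close: fully open they stand 13 mm farther back than shut.
Start: joints at [1.149, 0.494, 1.345, -0, 1.302, -0.096], TCP at [0.201, 0.592, 0.304] pointing down, gripper open.
Joint ranges: [-2.91, 2.91], [-0.82, 2.16], [0.22, 2.67], [-1.22, 4.37], [0.12, 2.79], [-3.08, 3.08]. Speed limits (rad/s): [1.89, 1.89, 2.57, 3.01, 3.01, 3.01].

INTERFACE

Orientations are given as a 3x3 rotation matrix whose columns are the frame's x, y, z axes.
In Python, from cell import manip gives the robot as it stands. The module is installed in compiled form; this text tells all that it offers.
- The arm moves only by the tool move_arm, never from a script. Its argument "rows" is a list of rows, each an object of numbers: "fingers": the opening, from -1 (shut) to 1 (fully open); "dx", "dy", "dz": the shift along the tool's x, y, z each as a share of 150 mm, from -1 to 1; "rx", "ry", "rz": the turn, a rotation vector about the tool's x, y, z each as a share of pi/2 rad, from -1 to 1. A call has 1 to 8 rows; each row shifts and turns the commanded pose from where the row before left it, along the tool's axes as they then stand; what a row does not reach is not made up. A row lasts 1/8 s, in which the tool goes at most 62.5 mm and 10.7 degrees, less where a joint would pass 70% of its speed; a pose out of reach is approached as far as the arm can. A call with a number of a shift or a turn outside -1 to 1 is refused whole. A call with a gripper value outside its range is refused whole. The fingers move at their own pace and stop on an object; "force" is the grip in N (left out, the last holds). Time passes only in rows, so rows that do not move let the fingers close. It gives the time, the measured TCP pose, the force, the opening and the grip force at its end, in the units of the state.
- manip.observe(): the state, without advancing time (a new reading comes with each control period).
- manip.camera(name): name is "scene" or "top" or "wrist"; returns the picture (480x640x3 uint8, red, green, blue); there is no depth.
- manip.camera_model(name): a dict with "intrinsics" (3x3 intrinsics, pixels), "D" ([k1, k2, p1, p2, k3] as OpenCV has them; the pictures are not rectified), "rvec" (rotation vector, rad) and "tvec" (3), from world to camera coordinates, as OpenCV has them. Camera axes: x right, y down, z forward; pixel columns grow to the right and rows downward; lengths in m; the calibration is good to about 2 mm. A picture is of the moment at which its call begins: read the wrist's pose just before it. camera_model takes no time and is no camera call; for the wrist camera it gives the pose at the moment of the call.
- manip.hand_in(): hands the job in; it is judged then, once.
Trained networks look in the newest picture that a camera, given by its name, has taken for a name from the list of things; names that differ only in an ending like _2 or _b are one class to them, and where a whole thing is asked for, a point or a joint stands for the part that bears it (a point fixed in the world has none). Each returns a list of dicts, best first, with "p" (0 to 1); they miss things now and then, are a little off and sometimes report something else, mostly with a low value. They report only what shows in the picture. A call takes as long as a camera call. They do not tell look-alikes from the thing itself.
- manip.search_frame(camera, thing): "point" ([column, row] in pixels, amid what is visible of it).
- manip.place_of(camera, thing): "point" ([column, row] in pixels: a listed point, or the origin of a listed thing).
The state is a dict: "t": time; "joint_pos": joint angles; "qd": joint speeds; "joint_torque": joint torques, N m; "tool_pos": TCP position; "tcp_rot": TCP orientation; "contact_force": force on the tool from outside, world axes, zero at the start; "moment": the same for the moment, N m; "width": finger opening in m; "grasp_force": force on a finger pad.
Only numpy, scipy, OpenCV 4.12 (cv2) and the standard library are available. Lean on these libraries where they do the work, as an engineer would, in place of code of your own. Each camera call takes 0.05 s, during which the arm holds its last target. There are 200 camera calls.

## Working session

There is one attempt and no reset: what is moved stays moved. The work goes in short steps, Python scripts to look and compute and a tool call to move; the robot and the scene stay as the last step left them, time stands still between calls to the robot, and variables do not carry over. Pictures are saved under pics/ and viewed, at most 13 in all, crops included, and the job is handed in when it is done.

Besides the shell and the picture viewer there is one more tool, called after "Call:" as name(argument=value, ...) on one line, values as JSON. move_arm: Moves the arm, as the interface text tells. Its arguments: {"type":"object","properties":{"rows":{"type":"array"},"force":{"type":"number"}},"required":["rows"]}

```bash
mkdir -p pics; cat > h.py <<'E'
import numpy as np, cv2
from cell import manip
def ray(cam,px,z=0.):
    m=manip.camera_model(cam); K=np.array(m["intrinsics"],float);D=np.array(m["D"],float)
    u=cv2.undistortPoints(np.array([[px]],float),K,D)[0,0]
    R=cv2.Rodrigues(np.array(m["rvec"],float))[0];t=np.array(m["tvec"],float).ravel()
    o=-R.T@t; d=R.T@np.array([u[0],u[1],1.])
    return o+d*(z-o[2])/d[2]
def proj(cam,P):
    m=manip.camera_model(cam)
    return cv2.projectPoints(np.array(P,float).reshape(-1,1,3),np.array(m["rvec"],float),np.array(m["tvec"],float),np.array(m["intrinsics"],float),np.array(m["D"],float))[0][:,0]
def save(cam,name):
    im=manip.camera(cam); cv2.imwrite("pics/"+name,im[:,:,::-1]); return im
E
python3 - <<'E'
from h import *
for c in ("top","scene"):
    save(c,c+"0.png")
    for th in ["jar_round","jar_square","jar_hex","rack","stall_round","stall_square","stall_hex","burner","beaker","bottle"]:
        r=manip.place_of(c,th)
        print(c,th,[(np.round(x["point"]).tolist(),round(x["p"],2),ray(c,x["point"])[:2].round(3).tolist()) for x in r[:3]])
E
```

```text
top jar_round [([165.0, 371.0], 0.79, [0.274, 0.278]), ([176.0, 286.0], 0.63, [0.427, 0.258])]
top jar_square [([481.0, 242.0], 0.93, [0.484, -0.314])]
top jar_hex [([255.0, 162.0], 0.62, [0.661, 0.106])]
top rack []
top stall_round []
top stall_square []
top stall_hex []
top burner [([324.0, 309.0], 0.9, [0.373, -0.014]), ([256.0, 159.0], 0.4, [0.666, 0.103])]
top beaker [([466.0, 172.0], 0.81, [0.622, -0.301])]
top bottle [([147.0, 190.0], 0.71, [0.614, 0.316])]
scene jar_round [([490.0, 200.0], 0.82, [0.273, 0.281]), ([476.0, 261.0], 0.68, [0.433, 0.265]), ([175.0, 217.0], 0.28, [0.491, -0.305])]
scene jar_square [([178.0, 213.0], 0.77, [0.481, -0.304]), ([336.0, 202.0], 0.72, [0.365, -0.014])]
scene jar_hex [([358.0, 356.0], 0.89, [0.665, 0.102])]
scene rack [([141.0, 270.0], 0.69, [0.62, -0.304])]
scene stall_round []
scene stall_square []
scene stall_hex [([336.0, 202.0], 0.71, [0.366, -0.015])]
scene burner [([336.0, 204.0], 0.61, [0.371, -0.014])]
scene beaker [([138.0, 268.0], 0.66, [0.619, -0.31])]
scene bottle [([505.0, 365.0], 0.64, [0.617, 0.321])]
```

View pics/top0.png

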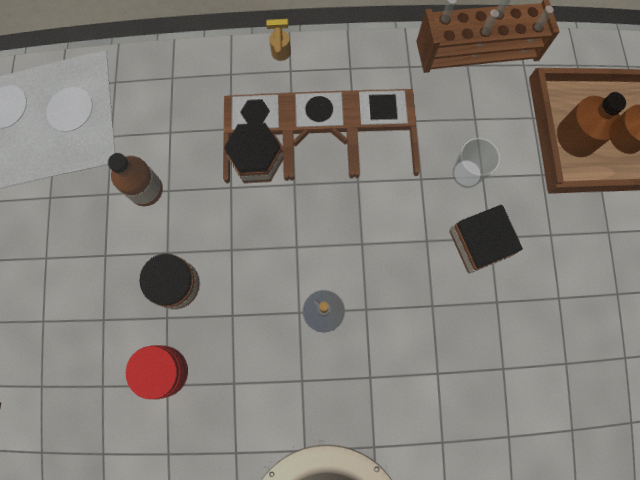

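View pics/scene0.png

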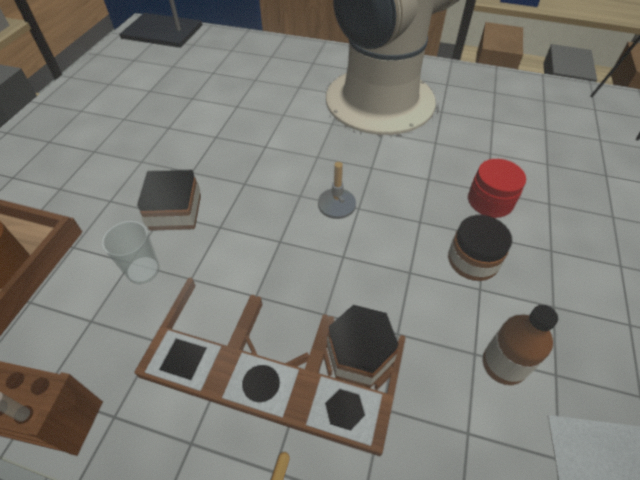

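The picture shows two candidates for the round jar: amber with a black lid at top (167,280), and a red look-alike at (155,372), so I choose the black-lidded one. The square jar is at (487,238). The plaques, left to right, are hexagon (255,111), disc (319,108) and square (383,106). The round jar therefore goes in the middle stall and the square jar in the right one. The burner is at (324,310) and the beaker at (478,160).

```bash
python3 - <<'E'
from h import *
im=cv2.imread("pics/top0.png"); 
def blob(cam,im,c,z,r=48,th=60):
    g=im.max(2); x0,y0=c[0]-r,c[1]-r
    m=(g[y0:y0+2*r,x0:x0+2*r]<th).astype(np.uint8)
    n,l,s,ce=cv2.connectedComponentsWithStats(m)
    k=l[r,r]; 
    cn=max(cv2.findContours((l==k).astype(np.uint8),0,cv2.CHAIN_APPROX_NONE)[0],key=len)[:,0]+[x0,y0]
    P=np.array([ray(cam,p.astype(float),z)[:2] for p in cn],np.float32)
    print(cam,c,k,"area",s[k,4],"rect",[np.round(v,4) for v in cv2.minAreaRect(P)],"circ",[np.round(v,4) for v in cv2.minEnclosingCircle(P)])
for c in [(319,108),(383,107)]: blob("top",im,c,.024,26)
blob("top",im,(167,280),.075); blob("top",im,(487,238),.075)
im2=cv2.imread("pics/scene0.png")
for c in [(183,358),(261,383)]: blob("scene",im2,c,.024,34)
blob("scene",im2,(483,240),.075); blob("scene",im2,(170,190),.075)
# wall front ends at z=.02
for p in [(227,180),(289,178),(354,175),(417,173),(224,97),(411,91)]: print(p,ray("top",p,.02)[:2].round(4))
b=cv2.resize(im[190:350,110:270],(480,480),interpolation=2); cv2.imwrite("pics/c1.png",np.hstack([b,cv2.resize(im[90:190,215:425],(315*2-310,480//3*1)) if 0 else b[:, :1]]))
E
```

```text
top (319, 108) 1 area 525 rect [array([ 0.7543, -0.022 ]), array([0.0502, 0.0509]), np.float64(87.3169)] circ [array([ 0.7551, -0.022 ]), np.float64(0.0266)]
top (383, 107) 1 area 615 rect [array([ 0.7544, -0.145 ]), array([0.0511, 0.049 ]), np.float64(87.9295)] circ [array([ 0.7537, -0.1451]), np.float64(0.0345)]
top (167, 280) 1 area 2071 rect [array([0.4293, 0.2556]), array([0.0895, 0.0865]), np.float64(43.8778)] circ [array([0.4294, 0.2552]), np.float64(0.0461)]
top (487, 238) 1 area 2478 rect [array([ 0.4794, -0.3066]), array([0.0882, 0.0911]), np.float64(18.7771)] circ [array([ 0.4796, -0.3064]), np.float64(0.0609)]
scene (183, 358) 1 area 1009 rect [array([ 0.7541, -0.1464]), array([0.0487, 0.0484]), np.float64(89.1357)] circ [array([ 0.7541, -0.1462]), np.float64(0.0336)]
scene (261, 383) 1 area 965 rect [array([ 0.7547, -0.0222]), array([0.0492, 0.0502]), np.float64(16.6041)] circ [array([ 0.7549, -0.0221]), np.float64(0.0254)]
scene (483, 240) 1 area 1894 rect [array([0.4389, 0.2566]), array([0.0836, 0.0984]), np.float64(75.8895)] circ [array([0.4391, 0.2571]), np.float64(0.0493)]
scene (170, 190) 0 area 8793 rect [array([ 0.479 , -0.3113]), array([0.2733, 0.1905]), np.float64(24.7375)] circ [array([ 0.479 , -0.3113]), np.float64(0.1666)]
(227, 180) [0.6198 0.1567]
(289, 178) [0.6179 0.0402]
(354, 175) [ 0.6182 -0.0814]
(417, 173) [ 0.6172 -0.2002]
(224, 97) [0.7919 0.1628]
(411, 91) [ 0.7877 -0.2044]
```

View pics/c1.png

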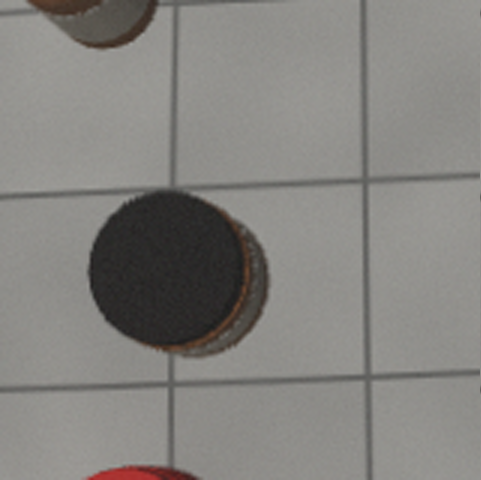

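The close crop confirms the choice: amber body, paper band, black lid. The red one is separate, just below it. 

Plan: push each jar with the fingers half open as a two-point cradle. Home points: round about (0.6655,-0.021), square about (0.665,-0.145).

```bash
cat >> h.py <<'E'
def goto(x,y,z,h,n=None):
    "report move in tool axes units; h = heading of tool x in deg"
    s=manip.observe(); R=np.array(s["tcp_rot"]); p=np.array(s["tool_pos"])
    h0=np.degrees(np.arctan2(R[1,0],R[0,0])); d=R.T@(np.array([x,y,z])-p)/.15
    dh=(h-h0+180)%360-180
    print("t",round(s["t"],2),"p",p.round(3),"head",h0.round(1),"tilt",R[2].round(3),"q",np.round(s["joint_pos"],2),"w",round(s["width"],4),"F",np.round(s["contact_force"],1))
    print("total dxyz(units)",d.round(3),"rz",round(-dh/90,3))
E
python3 - <<'E'
from h import *
goto(0.402,0.314,0.2,-64.8)
goto(0.402,0.314,0.2,180-64.8)
E
```

```text
t 1.1 p [0.201 0.592 0.304] head 161.3 tilt [-0.  0. -1.] q [ 1.15  0.49  1.35 -0.    1.3  -0.1 ] w 0.0855 F [ 0.1  0.1 -1. ]
total dxyz(units) [-1.866 -1.324  0.693] rz -1.488
t 1.1 p [0.201 0.592 0.304] head 161.3 tilt [-0.  0. -1.] q [ 1.15  0.49  1.35 -0.    1.3  -0.1 ] w 0.0855 F [ 0.1  0.1 -1. ]
total dxyz(units) [-1.866 -1.324  0.693] rz 0.512
```

Call:
move_arm(rows=[{"dx":-0.267,"dy":-0.189,"dz":0.08,"fingers":0.2},{"dx":-0.267,"dy":-0.189,"dz":0.08,"fingers":0.2},{"dx":-0.267,"dy":-0.189,"dz":0.08,"fingers":0.2},{"dx":-0.267,"dy":-0.189,"dz":0.08,"fingers":0.2},{"dx":-0.267,"dy":-0.189,"dz":0.08,"fingers":0.2},{"dx":-0.267,"dy":-0.189,"dz":0.08,"fingers":0.2},{"dx":-0.267,"dy":-0.189,"dz":0.08,"fingers":0.2},{"rz":0.1,"fingers":0.2}])

```text
invalid input
```

Call:
move_arm(rows=[{"rz":0.1,"fingers":0.2},{"rz":0.1,"fingers":0.2},{"rz":0.1,"fingers":0.2},{"rz":0.11,"fingers":0.2},{"fingers":0.2},{"fingers":0.2}])

```text
invalid input
```

```bash
python3 - <<'E'
from h import *
goto(0.402,0.314,0.1,115.2)
save("wrist","w1.png")
for c in ("top","wrist"):
  if c=="top": manip.camera(c)
  for r in manip.place_of(c,"jar_round"): print(c,r["p"],r["point"],ray(c,r["point"]).round(3))
E
```

```text
t 1.1 p [0.201 0.592 0.304] head 161.3 tilt [-0.  0. -1.] q [ 1.15  0.49  1.35 -0.    1.3  -0.1 ] w 0.0855 F [ 0.1  0.1 -1. ]
total dxyz(units) [-1.866 -1.324  1.359] rz 0.512
top 0.62 [174.8, 283.9] [0.431 0.259 0.   ]
wrist 0.69 [100.0, 341.3] [0.274 0.283 0.   ]
wrist 0.64 [137.4, 441.2] [0.426 0.256 0.   ]
```

View pics/w1.png

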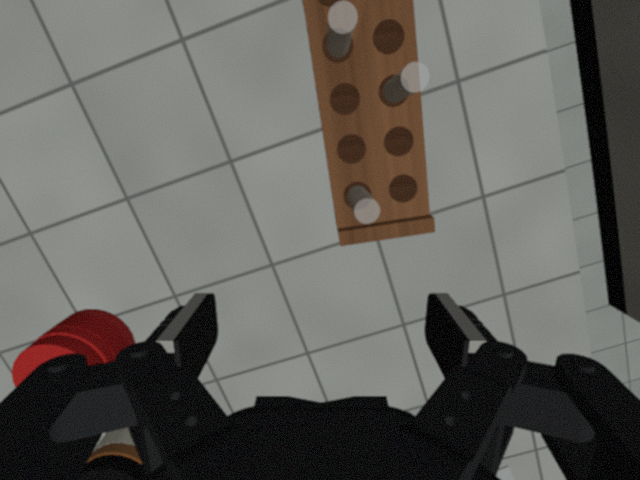

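The wrist view, still at the start pose, shows the red jar at (75,350) and the real round jar at about (118,450). The moves were refused, so I'll give every key.

Call:
move_arm(rows=[{"fingers":0.2,"dx":-0.267,"dy":-0.189,"dz":0.08,"rx":0,"ry":0,"rz":0},{"fingers":0.2,"dx":-0.267,"dy":-0.189,"dz":0.08,"rx":0,"ry":0,"rz":0},{"fingers":0.2,"dx":-0.267,"dy":-0.189,"dz":0.08,"rx":0,"ry":0,"rz":0},{"fingers":0.2,"dx":-0.267,"dy":-0.189,"dz":0.08,"rx":0,"ry":0,"rz":0},{"fingers":0.2,"dx":-0.267,"dy":-0.189,"dz":0.08,"rx":0,"ry":0,"rz":0},{"fingers":0.2,"dx":-0.267,"dy":-0.189,"dz":0.08,"rx":0,"ry":0,"rz":0},{"fingers":0.2,"dx":-0.267,"dy":-0.189,"dz":0.08,"rx":0,"ry":0,"rz":0},{"fingers":0.2,"dx":0,"dy":0,"dz":0,"rx":0,"ry":0,"rz":0.1}])

```text
t: 2.3
tool_pos: [0.4039, 0.3115, 0.2192]
tcp_rot: [[-0.883, 0.469, -0.001], [0.469, 0.883, -0.001], [0.0, -0.001, -1.0]]
contact_force: [-0.4, 0.3, -0.1]
width: 0.0511
grasp_force: 0.0
```

Call:
move_arm(rows=[{"fingers":0.2,"dx":0,"dy":0,"dz":0,"rx":0,"ry":0,"rz":0.1},{"fingers":0.2,"dx":0,"dy":0,"dz":0,"rx":0,"ry":0,"rz":0.1},{"fingers":0.2,"dx":0,"dy":0,"dz":0,"rx":0,"ry":0,"rz":0.1},{"fingers":0.2,"dx":0,"dy":0,"dz":0,"rx":0,"ry":0,"rz":0.11},{"fingers":0.2,"dx":0,"dy":0,"dz":0,"rx":0,"ry":0,"rz":0},{"fingers":0.2,"dx":0,"dy":0,"dz":0,"rx":0,"ry":0,"rz":0}])

```text
t: 3.05
tool_pos: [0.4025, 0.314, 0.2199]
tcp_rot: [[-0.432, 0.902, 0.0], [0.902, 0.432, 0.0], [-0.0, 0.0, -1.0]]
contact_force: [0.6, 0.5, -0.1]
width: 0.0513
grasp_force: 0.0
```

```bash
python3 - <<'E'
from h import *
goto(0.402,0.314,0.1,115.2)
E
```

```text
t 3.05 p [0.402 0.314 0.22 ] head 115.6 tilt [-0.  0. -1.] q [ 0.55  0.44  1.73 -0.    0.97  0.1 ] w 0.0513 F [ 0.6  0.5 -0.1]
total dxyz(units) [ 0.001 -0.003  0.799] rz 0.005
```

Call:
move_arm(rows=[{"fingers":0.2,"dx":0.07,"dy":0,"dz":0.2,"rx":0,"ry":0,"rz":0.005},{"fingers":0.2,"dx":0,"dy":0,"dz":0.3,"rx":0,"ry":0,"rz":0},{"fingers":0.2,"dx":0,"dy":0,"dz":0.3,"rx":0,"ry":0,"rz":0},{"fingers":0.2,"dx":-0.07,"dy":0,"dz":0,"rx":0,"ry":0,"rz":0},{"fingers":0.2,"dx":-0.08,"dy":0,"dz":0,"rx":0,"ry":0,"rz":0},{"fingers":0.2,"dx":-0.08,"dy":0,"dz":0,"rx":0,"ry":0,"rz":0},{"fingers":0.2,"dx":-0.08,"dy":0,"dz":0,"rx":0,"ry":0,"rz":0},{"fingers":0.2,"dx":-0.08,"dy":0,"dz":0,"rx":0,"ry":0,"rz":0}])

```text
t: 4.05
tool_pos: [0.4234, 0.2699, 0.1009]
tcp_rot: [[-0.421, 0.907, 0.002], [0.907, 0.421, 0.001], [0.0, 0.002, -1.0]]
contact_force: [-2.1, 5.1, 5.0]
width: 0.0511
grasp_force: 3.9
```

```bash
cat >> h.py <<'E'
def lid(near,z=.075,name=None,win=.09):
    im=manip.camera("top"); 
    if name: cv2.imwrite("pics/"+name,im[:,:,::-1])
    for r in manip.place_of("top","jar_round")+manip.place_of("top","jar_square"): print("net",r["p"],ray("top",r["point"])[:2].round(3))
E
python3 - <<'E'
from h import *
goto(0.539,0.0237,0.1,115.2)
lid(0,name="p1.png")
E
```

```text
t 4.05 p [0.423 0.27  0.101] head 114.9 tilt [ 0.     0.002 -1.   ] q [0.45 0.63 1.84 0.   0.67 0.01] w 0.0511 F [-2.1  5.1  5. ]
total dxyz(units) [-1.814  0.008  0.006] rz -0.003
net 0.82 [0.439 0.223]
net 0.68 [0.273 0.28 ]
net 0.87 [ 0.483 -0.314]
```

View pics/p1.png

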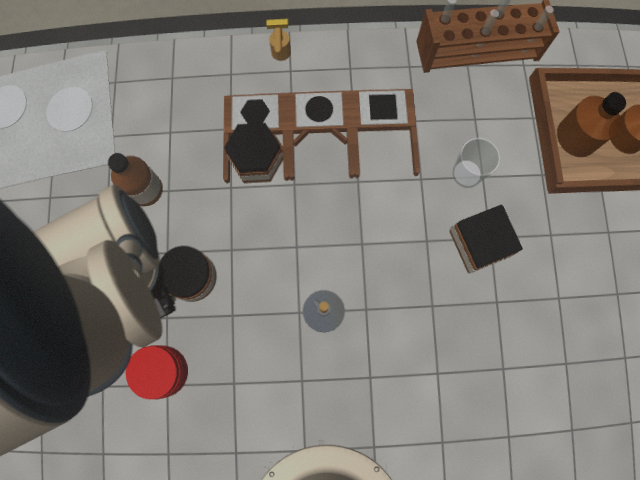

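The round jar's lid at (187,272) sits in the finger cradle, and the rest is undisturbed. Jar to TCP is 49.6 mm, as worked out. Pushing on.

Call:
move_arm(rows=[{"fingers":0.2,"dx":-0.1,"dy":0,"dz":0,"rx":0,"ry":0,"rz":0},{"fingers":0.2,"dx":-0.1,"dy":0,"dz":0,"rx":0,"ry":0,"rz":0},{"fingers":0.2,"dx":-0.1,"dy":0,"dz":0,"rx":0,"ry":0,"rz":0},{"fingers":0.2,"dx":-0.1,"dy":0,"dz":0,"rx":0,"ry":0,"rz":0},{"fingers":0.2,"dx":-0.1,"dy":0,"dz":0,"rx":0,"ry":0,"rz":0},{"fingers":0.2,"dx":-0.1,"dy":0,"dz":0,"rx":0,"ry":0,"rz":0},{"fingers":0.2,"dx":-0.1,"dy":0,"dz":0,"rx":0,"ry":0,"rz":0},{"fingers":0.2,"dx":-0.1,"dy":0,"dz":0,"rx":0,"ry":0,"rz":0}])

```text
t: 5.2
tool_pos: [0.4733, 0.1609, 0.1001]
tcp_rot: [[-0.421, 0.907, -0.0], [0.907, 0.421, 0.0], [0.0, -0.0, -1.0]]
contact_force: [-3.0, 6.4, 4.5]
width: 0.0513
grasp_force: 3.2
```

```bash
python3 - <<'E'
from h import *
goto(0.539,0.0237,0.1,115.2)
lid(0)
E
```

```text
t 5.2 p [0.473 0.161 0.1  ] head 114.9 tilt [ 0. -0. -1.] q [ 0.21  0.63  1.85  0.    0.66 -0.23] w 0.0513 F [-3.   6.4  4.5]
total dxyz(units) [-1.014  0.012  0.   ] rz -0.003
net 0.58 [0.489 0.111]
net 0.96 [ 0.486 -0.314]
```

Call:
move_arm(rows=[{"fingers":0.2,"dx":-0.13,"dy":0.01,"dz":0,"rx":0,"ry":0,"rz":0},{"fingers":0.2,"dx":-0.16,"dy":0,"dz":0,"rx":0,"ry":0,"rz":0},{"fingers":0.2,"dx":-0.16,"dy":0,"dz":0,"rx":0,"ry":0,"rz":0},{"fingers":0.2,"dx":-0.16,"dy":0,"dz":0,"rx":0,"ry":0,"rz":0},{"fingers":0.2,"dx":-0.16,"dy":0,"dz":0,"rx":0,"ry":0,"rz":0},{"fingers":0.2,"dx":-0.12,"dy":0,"dz":0,"rx":0,"ry":0,"rz":0},{"fingers":0.2,"dx":-0.08,"dy":0,"dz":0,"rx":0,"ry":0,"rz":0},{"fingers":0.2,"dx":-0.04,"dy":0,"dz":0,"rx":0,"ry":0,"rz":0}])

```text
t: 6.35
tool_pos: [0.5384, 0.0245, 0.0998]
tcp_rot: [[-0.421, 0.907, -0.0], [0.907, 0.421, 0.0], [0.0, -0.0, -1.0]]
contact_force: [-1.7, 3.6, -0.1]
width: 0.0512
grasp_force: 1.7
```

Call:
move_arm(rows=[{"fingers":0.2,"dx":0.1,"dy":0,"dz":0,"rx":0,"ry":0,"rz":0},{"fingers":0.2,"dx":0.1,"dy":0,"dz":-0.1,"rx":0,"ry":0,"rz":0},{"fingers":0.2,"dx":0.1,"dy":0,"dz":-0.3,"rx":0,"ry":0,"rz":0},{"fingers":0.2,"dx":0.1,"dy":0,"dz":-0.3,"rx":0,"ry":0,"rz":0},{"fingers":0.2,"dx":0,"dy":0,"dz":-0.1,"rx":0,"ry":0,"rz":0}])

```text
t: 6.98
tool_pos: [0.5127, 0.0813, 0.2231]
tcp_rot: [[-0.424, 0.906, 0.004], [0.906, 0.424, 0.0], [-0.001, 0.003, -1.0]]
contact_force: [1.4, 0.3, 0.0]
width: 0.0514
grasp_force: 0.0
```

```bash
python3 - <<'E'
from h import *
goto(0.48,-0.0213,0.2,180)
lid(0)
goto(0.48,-0.0213,0.2,180)
E
```

```text
t 6.97 p [0.513 0.081 0.223] head 115.1 tilt [-0.001  0.003 -1.   ] q [ 0.04  0.45  1.7   0.    0.99 -0.4 ] w 0.0514 F [1.4 0.3 0. ]
total dxyz(units) [-0.527 -0.488  0.153] rz -0.722
net 0.87 [ 0.553 -0.022]
net 0.56 [ 0.488 -0.31 ]
t 7.12 p [0.513 0.08  0.22 ] head 115.0 tilt [-0.001  0.001 -1.   ] q [ 0.04  0.45  1.71 -0.    0.98 -0.4 ] w 0.0512 F [-0.3 -1.  -1.4]
total dxyz(units) [-0.518 -0.484  0.136] rz -0.722
```

Call:
move_arm(rows=[{"fingers":0.2,"dx":-0.26,"dy":-0.24,"dz":0,"rx":0,"ry":0,"rz":0},{"fingers":0.2,"dx":-0.26,"dy":-0.24,"dz":0,"rx":0,"ry":0,"rz":0},{"fingers":0.2,"dx":0,"dy":0,"dz":0,"rx":0,"ry":0,"rz":-0.11},{"fingers":0.2,"dx":0,"dy":0,"dz":0,"rx":0,"ry":0,"rz":-0.11},{"fingers":0.2,"dx":0,"dy":0,"dz":0,"rx":0,"ry":0,"rz":-0.11},{"fingers":0.2,"dx":0,"dy":0,"dz":0,"rx":0,"ry":0,"rz":-0.11},{"fingers":0.2,"dx":0,"dy":0,"dz":0,"rx":0,"ry":0,"rz":-0.11},{"fingers":0.2,"dx":0,"dy":0,"dz":0,"rx":0,"ry":0,"rz":-0.11}])

```text
t: 8.12
tool_pos: [0.48, -0.0218, 0.2184]
tcp_rot: [[-0.996, 0.093, -0.003], [0.093, 0.996, 0.0], [0.003, 0.0, -1.0]]
contact_force: [0.3, -0.5, 0.8]
width: 0.0513
grasp_force: 0.0
```

Call:
move_arm(rows=[{"fingers":0.2,"dx":0,"dy":0,"dz":0,"rx":0,"ry":0,"rz":-0.062},{"fingers":0.2,"dx":0,"dy":0,"dz":0,"rx":0,"ry":0,"rz":0}])

```text
t: 8.38
tool_pos: [0.4801, -0.0218, 0.2187]
tcp_rot: [[-1.0, 0.002, -0.002], [0.002, 1.0, 0.0], [0.002, 0.0, -1.0]]
contact_force: [-0.1, -0.7, 0.5]
width: 0.0508
grasp_force: 0.0
```

```bash
python3 - <<'E'
from h import *
goto(0.48,-0.0213,0.1,180.4)
goto(0.6655-.0496,-0.0213,0.1,180)
E
```

```text
t 8.38 p [ 0.48  -0.022  0.219] head 179.9 tilt [ 0.002  0.    -1.   ] q [-0.17  0.41  1.8  -0.    0.94 -1.74] w 0.0508 F [-0.1 -0.7  0.5]
total dxyz(units) [-0.001  0.003  0.791] rz -0.006
t 8.38 p [ 0.48  -0.022  0.219] head 179.9 tilt [ 0.002  0.    -1.   ] q [-0.17  0.41  1.8  -0.    0.94 -1.74] w 0.0508 F [-0.1 -0.7  0.5]
total dxyz(units) [-0.907  0.005  0.789] rz -0.002
```

Call:
move_arm(rows=[{"fingers":0.2,"dx":0,"dy":0.003,"dz":0.3,"rx":0,"ry":0,"rz":-0.004},{"fingers":0.2,"dx":0,"dy":0,"dz":0.3,"rx":0,"ry":0,"rz":0},{"fingers":0.2,"dx":0,"dy":0,"dz":0.19,"rx":0,"ry":0,"rz":0},{"fingers":0.2,"dx":-0.15,"dy":0,"dz":0,"rx":0,"ry":0,"rz":0},{"fingers":0.2,"dx":-0.12,"dy":0,"dz":0,"rx":0,"ry":0,"rz":0},{"fingers":0.2,"dx":-0.12,"dy":0,"dz":0,"rx":0,"ry":0,"rz":0},{"fingers":0.2,"dx":-0.08,"dy":0,"dz":0,"rx":0,"ry":0,"rz":0},{"fingers":0.2,"dx":-0.04,"dy":0,"dz":0,"rx":0,"ry":0,"rz":0}])

```text
t: 9.38
tool_pos: [0.5571, -0.021, 0.1009]
tcp_rot: [[-1.0, -0.003, -0.001], [-0.003, 1.0, 0.0], [0.001, 0.0, -1.0]]
contact_force: [-2.3, -0.2, -1.0]
width: 0.0514
grasp_force: 1.1
```

```bash
python3 - <<'E'
from h import *
goto(0.6655-.0496,-0.0213,0.1,180)
lid(0,name="p2.png")
E
```

```text
t 9.38 p [ 0.557 -0.021  0.101] head -179.8 tilt [ 0.001  0.    -1.   ] q [-0.14  0.68  1.7  -0.    0.77 -1.72] w 0.0514 F [-2.3 -0.2 -1. ]
total dxyz(units) [-0.392 -0.003  0.005] rz 0.002
net 0.56 [ 0.487 -0.312]
net 0.67 [ 0.485 -0.311]
```

View pics/p2.png

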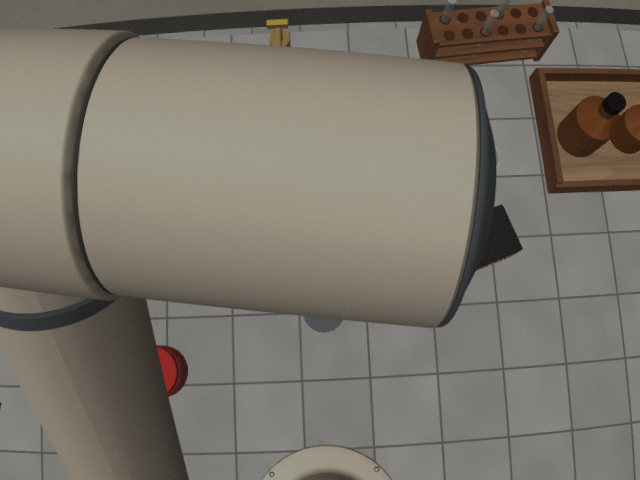

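The arm hides the rack from the top camera. I'll finish on force and position.

Call:
move_arm(rows=[{"fingers":0.2,"dx":-0.1,"dy":0,"dz":0,"rx":0,"ry":0,"rz":0},{"fingers":0.2,"dx":-0.1,"dy":0,"dz":0,"rx":0,"ry":0,"rz":0},{"fingers":0.2,"dx":-0.08,"dy":0,"dz":0,"rx":0,"ry":0,"rz":0},{"fingers":0.2,"dx":-0.05,"dy":0,"dz":0,"rx":0,"ry":0,"rz":0},{"fingers":0.2,"dx":-0.03,"dy":0,"dz":0,"rx":0,"ry":0,"rz":0}])

```text
t: 10.15
tool_pos: [0.6112, -0.0207, 0.1013]
tcp_rot: [[-1.0, -0.005, -0.0], [-0.005, 1.0, 0.0], [0.0, 0.0, -1.0]]
contact_force: [-2.8, 0.0, 1.1]
width: 0.0515
grasp_force: 1.5
```

Call:
move_arm(rows=[{"fingers":0.2,"dx":-0.015,"dy":0,"dz":0,"rx":0,"ry":0,"rz":0},{"fingers":0.2,"dx":-0.01,"dy":0,"dz":0,"rx":0,"ry":0,"rz":0}])

```text
t: 10.4
tool_pos: [0.6147, -0.0207, 0.1013]
tcp_rot: [[-1.0, -0.005, -0.0], [-0.005, 1.0, 0.0], [0.0, 0.0, -1.0]]
contact_force: [-2.9, 0.6, -0.7]
width: 0.0511
grasp_force: 1.3
```

```bash
python3 - <<'E'
from h import *
goto(0.6655-.0496,-0.0213,0.1,180)
manip.camera("scene")
for r in manip.place_of("scene","jar_round"): print(r["p"],np.round(r["point"]),ray("scene",r["point"])[:2].round(3))
E
```

```text
t 10.4 p [ 0.615 -0.021  0.101] head -179.7 tilt [ 0.  0. -1.] q [-0.13  0.73  1.55  0.    0.87 -1.71] w 0.0511 F [-2.9  0.6 -0.7]
total dxyz(units) [-0.008 -0.004  0.009] rz 0.003
0.65 [488. 203.] [0.282 0.279]
0.58 [286. 335.] [ 0.664 -0.016]
```

Call:
move_arm(rows=[{"fingers":0.2,"dx":-0.012,"dy":0,"dz":0,"rx":0,"ry":0,"rz":0},{"fingers":0.2,"dx":-0.012,"dy":0,"dz":0,"rx":0,"ry":0,"rz":0}])

```text
t: 10.75
tool_pos: [0.6186, -0.0207, 0.1014]
tcp_rot: [[-1.0, -0.005, 0.0], [-0.005, 1.0, -0.0], [-0.0, -0.0, -1.0]]
contact_force: [-1.2, 0.2, -1.0]
width: 0.0512
grasp_force: 1.1
```

Call:
move_arm(rows=[{"fingers":0.2,"dx":-0.01,"dy":0,"dz":0,"rx":0,"ry":0,"rz":0}])

```text
t: 10.88
tool_pos: [0.6201, -0.0208, 0.1014]
tcp_rot: [[-1.0, -0.005, 0.0], [-0.005, 1.0, -0.0], [-0.0, -0.0, -1.0]]
contact_force: [-2.2, -1.1, -1.5]
width: 0.0512
grasp_force: 1.2
```

Call:
move_arm(rows=[{"fingers":0.2,"dx":-0.01,"dy":0,"dz":0,"rx":0,"ry":0,"rz":0},{"fingers":0.2,"dx":-0.01,"dy":0,"dz":0,"rx":0,"ry":0,"rz":0}])

```text
t: 11.12
tool_pos: [0.6212, -0.0206, 0.1011]
tcp_rot: [[-1.0, -0.005, -0.004], [-0.005, 1.0, 0.0], [0.004, 0.0, -1.0]]
contact_force: [-18.5, -1.6, 10.0]
width: 0.0508
grasp_force: 8.4
```

Force rose to 18 N, so the round jar is seated. Backing off towards the square jar.

Call:
move_arm(rows=[{"fingers":0.3,"dx":0.1,"dy":0,"dz":0,"rx":0,"ry":0,"rz":0},{"fingers":0.3,"dx":0.2,"dy":0,"dz":0,"rx":0,"ry":0,"rz":0},{"fingers":0.3,"dx":0.2,"dy":0,"dz":-0.3,"rx":0,"ry":0,"rz":0},{"fingers":0.3,"dx":0.2,"dy":-0.1,"dz":-0.3,"rx":0,"ry":0,"rz":0},{"fingers":0.3,"dx":0,"dy":-0.37,"dz":-0.2,"rx":0,"ry":0,"rz":0},{"fingers":0.3,"dx":0,"dy":-0.37,"dz":0,"rx":0,"ry":0,"rz":0},{"fingers":0.3,"dx":0,"dy":-0.37,"dz":0,"rx":0,"ry":0,"rz":0},{"fingers":0.3,"dx":0,"dy":-0.37,"dz":0,"rx":0,"ry":0,"rz":0}])

```text
t: 12.12
tool_pos: [0.5194, -0.2598, 0.2217]
tcp_rot: [[-1.0, -0.005, 0.002], [-0.005, 1.0, -0.001], [-0.002, -0.001, -1.0]]
contact_force: [0.8, -0.4, 0.6]
width: 0.0552
grasp_force: 0.0
```

Call:
move_arm(rows=[{"fingers":0.3,"dx":0,"dy":-0.37,"dz":0,"rx":0,"ry":0,"rz":0},{"fingers":0.3,"dx":0,"dy":-0.37,"dz":0,"rx":0,"ry":0,"rz":0},{"fingers":0.3,"dx":0,"dy":0,"dz":0,"rx":0,"ry":0,"rz":0.11},{"fingers":0.3,"dx":0,"dy":0,"dz":0,"rx":0,"ry":0,"rz":0.11},{"fingers":0.3,"dx":0,"dy":0,"dz":0,"rx":0,"ry":0,"rz":0.11},{"fingers":0.3,"dx":0,"dy":0,"dz":0,"rx":0,"ry":0,"rz":0.11},{"fingers":0.3,"dx":0,"dy":0,"dz":0,"rx":0,"ry":0,"rz":0.11},{"fingers":0.3,"dx":0,"dy":0,"dz":0,"rx":0,"ry":0,"rz":0.11}])

```text
t: 13.12
tool_pos: [0.52, -0.369, 0.2214]
tcp_rot: [[-0.508, 0.861, 0.001], [0.861, 0.508, -0.001], [-0.001, 0.0, -1.0]]
contact_force: [-0.7, 0.0, 0.1]
width: 0.0557
grasp_force: 0.0
```

```bash
python3 - <<'E'
from h import *
goto(0.505,-0.384,0.2,108.8)
lid(0,name="p3.png")
E
```

```text
t 13.12 p [ 0.52  -0.369  0.221] head 120.5 tilt [-0.001  0.    -1.   ] q [-0.71  0.59  1.41  0.    1.14 -1.24] w 0.0557 F [-0.7  0.   0.1]
total dxyz(units) [-0.035 -0.137  0.143] rz 0.13
net 0.86 [0.272 0.284]
```

View pics/p3.png

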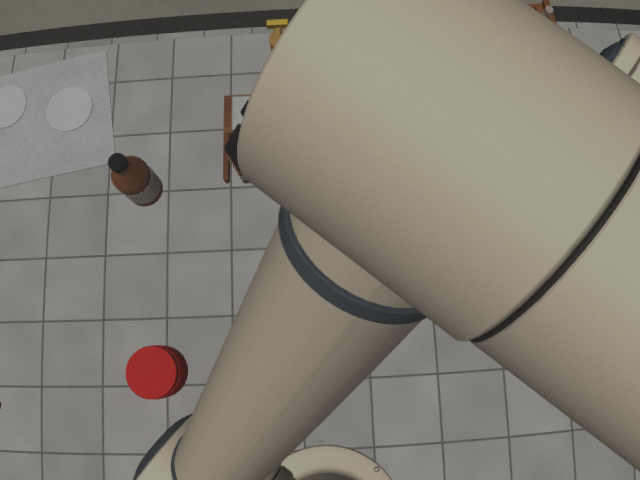

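The arm hides that side from above too. The square jar's first fix stands, at about (0.482,-0.309).

Call:
move_arm(rows=[{"fingers":0.3,"dx":-0.08,"dy":-0.133,"dz":0,"rx":0,"ry":0,"rz":0},{"fingers":0.3,"dx":0,"dy":0,"dz":0,"rx":0,"ry":0,"rz":0.07},{"fingers":0.3,"dx":0,"dy":0,"dz":0,"rx":0,"ry":0,"rz":0.06},{"fingers":0.3,"dx":0,"dy":0,"dz":0.2,"rx":0,"ry":0,"rz":0},{"fingers":0.3,"dx":0,"dy":0,"dz":0.3,"rx":0,"ry":0,"rz":0},{"fingers":0.3,"dx":0,"dy":0,"dz":0.3,"rx":0,"ry":0,"rz":0},{"fingers":0.3,"dx":0,"dy":0,"dz":0,"rx":0,"ry":0,"rz":0}])

```text
t: 14.15
tool_pos: [0.507, -0.389, 0.0985]
tcp_rot: [[-0.33, 0.944, -0.004], [0.944, 0.33, 0.004], [0.005, -0.003, -1.0]]
contact_force: [-1.0, -1.1, 1.3]
width: 0.0555
grasp_force: 0.0
```

```bash
python3 - <<'E'
from h import *
goto(0.453,-0.145-.056,0.1,90)
im=save("scene","s2.png")
for r in manip.place_of("scene","jar_square")+manip.place_of("scene","jar_round"): print(r["p"],np.round(r["point"]),ray("scene",r["point"])[:2].round(3))
E
```

```text
t 14.15 p [ 0.507 -0.389  0.098] head 109.3 tilt [ 0.005 -0.003 -1.   ] q [-0.75  0.75  1.48 -0.    0.91 -1.08] w 0.0555 F [-1.  -1.1  1.3]
total dxyz(units) [ 1.302  0.074 -0.004] rz 0.214
0.57 [174. 213.] [ 0.482 -0.312]
0.97 [487. 201.] [0.276 0.275]
0.84 [289. 337.] [ 0.667 -0.011]
```

View pics/s2.png

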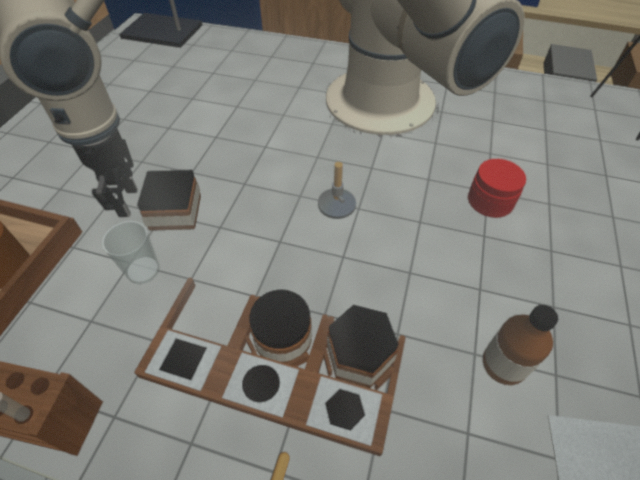

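The scene view shows the round jar (281,320) in the middle stall and the fingers (115,190) down beside the square jar (168,200), clear of the beaker. Pushing the square jar while turning slowly to heading 90°.

Call:
move_arm(rows=[{"fingers":0.3,"dx":0.1,"dy":0,"dz":0,"rx":0,"ry":0,"rz":0},{"fingers":0.3,"dx":0.08,"dy":0,"dz":0,"rx":0,"ry":0,"rz":0},{"fingers":0.3,"dx":0.08,"dy":0,"dz":0,"rx":0,"ry":0,"rz":0},{"fingers":0.3,"dx":0.1,"dy":0,"dz":0,"rx":0,"ry":0,"rz":0.02},{"fingers":0.3,"dx":0.1,"dy":0,"dz":0,"rx":0,"ry":0,"rz":0.02},{"fingers":0.3,"dx":0.1,"dy":0,"dz":0,"rx":0,"ry":0,"rz":0.02},{"fingers":0.3,"dx":0.1,"dy":0,"dz":0,"rx":0,"ry":0,"rz":0.02},{"fingers":0.3,"dx":0.1,"dy":0,"dz":0,"rx":0,"ry":0,"rz":0.025}])

```text
t: 15.3
tool_pos: [0.4757, -0.2797, 0.1017]
tcp_rot: [[-0.168, 0.986, 0.001], [0.986, 0.168, -0.001], [-0.001, 0.001, -1.0]]
contact_force: [0.3, -5.5, 1.2]
width: 0.0555
grasp_force: 0.0
```

```bash
python3 - <<'E'
from h import *
goto(0.471,-0.145-.056,0.1,90)
im=save("scene","s3.png")
for r in manip.place_of("scene","jar_square"): print(r["p"],np.round(r["point"]),ray("scene",r["point"])[:2].round(3))
E
```

```text
t 15.3 p [ 0.476 -0.28   0.102] head 99.7 tilt [-0.001  0.001 -1.   ] q [-0.64  0.67  1.72 -0.    0.76 -0.81] w 0.0555 F [ 0.3 -5.5  1.2]
total dxyz(units) [0.522 0.057 0.01 ] rz 0.108
0.93 [221. 217.] [ 0.466 -0.219]
```

Call:
move_arm(rows=[{"fingers":0.3,"dx":0.1,"dy":0,"dz":0,"rx":0,"ry":0,"rz":0.025},{"fingers":0.3,"dx":0.1,"dy":0,"dz":0,"rx":0,"ry":0,"rz":0.025},{"fingers":0.3,"dx":0.1,"dy":0,"dz":0,"rx":0,"ry":0,"rz":0.025},{"fingers":0.3,"dx":0.1,"dy":0,"dz":0,"rx":0,"ry":0,"rz":0.025},{"fingers":0.3,"dx":0.07,"dy":0,"dz":0,"rx":0,"ry":0,"rz":0.008},{"fingers":0.3,"dx":0.04,"dy":0,"dz":0,"rx":0,"ry":0,"rz":0},{"fingers":0.3,"dx":0.01,"dy":0,"dz":0,"rx":0,"ry":0,"rz":0}])

```text
t: 16.27
tool_pos: [0.4694, -0.2029, 0.1014]
tcp_rot: [[-0.002, 1.0, 0.001], [1.0, 0.002, -0.001], [-0.001, 0.001, -1.0]]
contact_force: [-1.0, -6.8, 3.7]
width: 0.0555
grasp_force: 0.1
```

```bash
python3 - <<'E'
from h import *
goto(0.471,-0.145-.056,0.1,90)
im=save("scene","s4.png")
for r in manip.place_of("scene","jar_square"): print(r["p"],np.round(r["point"]),ray("scene",r["point"])[:2].round(3))
E
```

```text
t 16.27 p [ 0.469 -0.203  0.101] head 90.1 tilt [-0.001  0.001 -1.   ] q [-0.52  0.64  1.82 -0.    0.69 -0.53] w 0.0555 F [-1.  -6.8  3.7]
total dxyz(units) [0.013 0.011 0.009] rz 0.001
0.76 [259. 225.] [ 0.463 -0.141]
```

Call:
move_arm(rows=[{"fingers":0.3,"dx":-0.1,"dy":0,"dz":0,"rx":0,"ry":0,"rz":0},{"fingers":0.3,"dx":-0.2,"dy":0,"dz":-0.2,"rx":0,"ry":0,"rz":0},{"fingers":0.3,"dx":0,"dy":0,"dz":-0.3,"rx":0,"ry":0,"rz":0},{"fingers":0.3,"dx":0,"dy":0,"dz":-0.3,"rx":0,"ry":0,"rz":0},{"fingers":0.3,"dx":0.23,"dy":-0.2,"dz":0,"rx":0,"ry":0,"rz":0},{"fingers":0.3,"dx":0.23,"dy":-0.2,"dz":0,"rx":0,"ry":0,"rz":0},{"fingers":0.3,"dx":0.23,"dy":-0.2,"dz":0,"rx":0,"ry":0,"rz":0.1},{"fingers":0.3,"dx":0,"dy":0,"dz":0,"rx":0,"ry":0,"rz":0.11}])

```text
t: 17.38
tool_pos: [0.3765, -0.1426, 0.221]
tcp_rot: [[0.328, 0.945, -0.003], [0.945, -0.328, 0.002], [0.001, -0.003, -1.0]]
contact_force: [-0.0, 0.3, 0.2]
width: 0.0556
grasp_force: 0.0
```

Call:
move_arm(rows=[{"fingers":0.3,"dx":0,"dy":0,"dz":0,"rx":0,"ry":0,"rz":0.115},{"fingers":0.3,"dx":0,"dy":0,"dz":0,"rx":0,"ry":0,"rz":0.115},{"fingers":0.3,"dx":0,"dy":0,"dz":0,"rx":0,"ry":0,"rz":0.115},{"fingers":0.3,"dx":0,"dy":0,"dz":0,"rx":0,"ry":0,"rz":0.115},{"fingers":0.3,"dx":0,"dy":0,"dz":0,"rx":0,"ry":0,"rz":0.115},{"fingers":0.3,"dx":0,"dy":0,"dz":0,"rx":0,"ry":0,"rz":0.115},{"fingers":0.3,"dx":0,"dy":0,"dz":0,"rx":0,"ry":0,"rz":0.1}])

```text
t: 18.25
tool_pos: [0.3789, -0.1448, 0.2211]
tcp_rot: [[1.0, -0.006, -0.0], [-0.006, -1.0, 0.0], [-0.0, -0.0, -1.0]]
contact_force: [-0.1, 0.3, -0.3]
width: 0.0551
grasp_force: 0.0
```

```bash
python3 - <<'E'
from h import *
goto(0.375,-0.1445,0.1,-0.3)
im=save("top","p5.png")
for r in manip.place_of("top","jar_square"): print(r["p"],np.round(r["point"]),ray("top",r["point"])[:2].round(3))
E
```

```text
t 18.25 p [ 0.379 -0.145  0.221] head -0.3 tilt [-0. -0. -1.] q [-0.51  0.32  1.96  0.    0.86  1.06] w 0.0551 F [-0.1  0.3 -0.3]
total dxyz(units) [-0.026 -0.002  0.807] rz -0.0
```

View pics/p5.png

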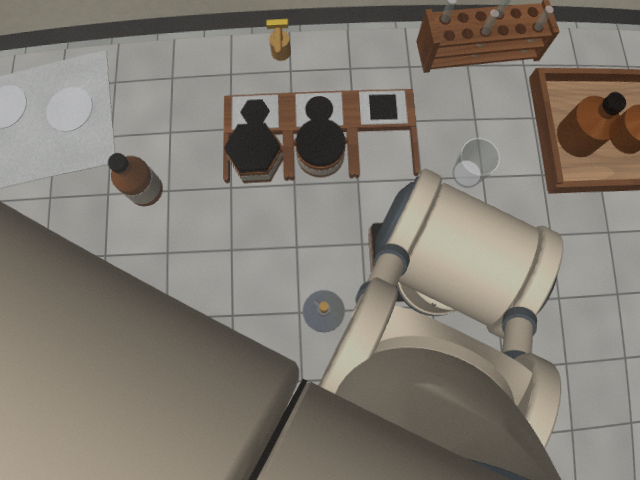

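The top view shows the round jar lid centred at (320,145) in the middle stall. The left edge of the square jar, at (371,225 to 265), is parallel to the rack. Next I descend behind it and push.

Call:
move_arm(rows=[{"fingers":0.3,"dx":-0.026,"dy":0,"dz":0.3,"rx":0,"ry":0,"rz":0},{"fingers":0.3,"dx":0,"dy":0,"dz":0.3,"rx":0,"ry":0,"rz":0},{"fingers":0.3,"dx":0,"dy":0,"dz":0.2,"rx":0,"ry":0,"rz":0},{"fingers":0.3,"dx":0.1,"dy":0,"dz":0,"rx":0,"ry":0,"rz":0},{"fingers":0.3,"dx":0.1,"dy":0,"dz":0,"rx":0,"ry":0,"rz":0},{"fingers":0.3,"dx":0.1,"dy":0,"dz":0,"rx":0,"ry":0,"rz":0},{"fingers":0.3,"dx":0.1,"dy":0,"dz":0,"rx":0,"ry":0,"rz":0},{"fingers":0.3,"dx":0.1,"dy":0,"dz":0,"rx":0,"ry":0,"rz":0}])

```text
t: 19.35
tool_pos: [0.451, -0.1439, 0.102]
tcp_rot: [[1.0, 0.001, 0.0], [0.001, -1.0, -0.0], [0.0, 0.0, -1.0]]
contact_force: [-5.0, -0.1, 2.1]
width: 0.0554
grasp_force: 0.4
```

Call:
move_arm(rows=[{"fingers":0.3,"dx":0.1,"dy":0,"dz":0,"rx":0,"ry":0,"rz":0},{"fingers":0.3,"dx":0.1,"dy":0,"dz":0,"rx":0,"ry":0,"rz":0},{"fingers":0.3,"dx":0.1,"dy":0,"dz":0,"rx":0,"ry":0,"rz":0},{"fingers":0.3,"dx":0.05,"dy":0,"dz":0,"rx":0,"ry":0,"rz":0}])

```text
t: 19.85
tool_pos: [0.5037, -0.144, 0.1018]
tcp_rot: [[1.0, 0.001, 0.001], [0.001, -1.0, -0.0], [0.001, 0.0, -1.0]]
contact_force: [-5.0, -0.2, 2.5]
width: 0.0554
grasp_force: 0.8
```

```bash
python3 - <<'E'
from h import *
goto(0.609,-0.145,0.1,-0.3)
im=save("scene","s6.png")
for r in manip.place_of("scene","jar_square"): print(r["p"],np.round(r["point"]),ray("scene",r["point"])[:2].round(3))
cv2.imwrite("pics/s6c.png",cv2.resize(im[180:420,120:440,::-1],(800,600)))
E
```

```text
t 19.85 p [ 0.504 -0.144  0.102] head 0.0 tilt [ 0.001  0.    -1.   ] q [-0.39  0.65  1.79 -0.    0.71  1.18] w 0.0554 F [-5.  -0.2  2.5]
total dxyz(units) [0.702 0.007 0.013] rz 0.004
0.85 [236. 268.] [ 0.568 -0.143]
```

View pics/s6c.png

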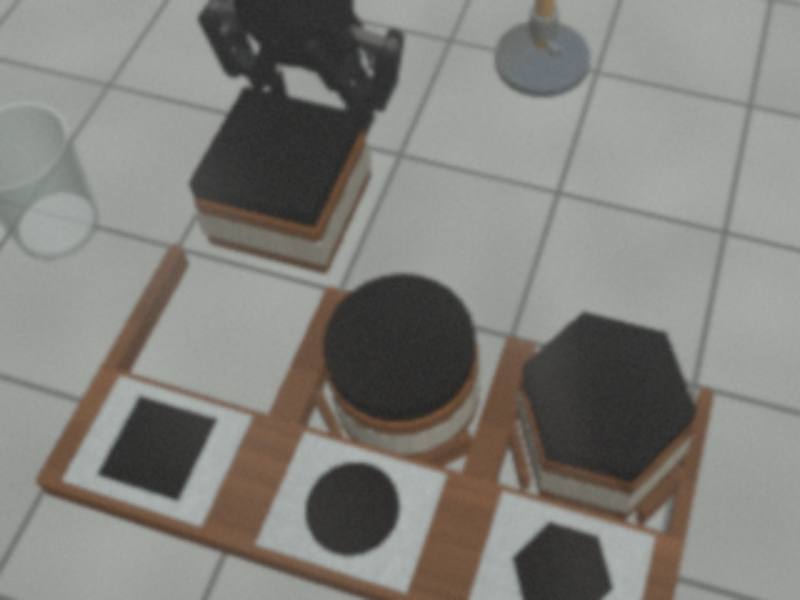

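The crop shows the square jar's front base edge, (210,240) to (328,268), square to the stall and between the two walls at (180,255) and (328,293). Continuing in.

Call:
move_arm(rows=[{"fingers":0.3,"dx":0.08,"dy":0.004,"dz":0,"rx":0,"ry":0,"rz":0.003},{"fingers":0.3,"dx":0.08,"dy":0,"dz":0,"rx":0,"ry":0,"rz":0},{"fingers":0.3,"dx":0.08,"dy":0,"dz":0,"rx":0,"ry":0,"rz":0},{"fingers":0.3,"dx":0.08,"dy":0,"dz":0,"rx":0,"ry":0,"rz":0}])

```text
t: 20.45
tool_pos: [0.5503, -0.1448, 0.1013]
tcp_rot: [[1.0, -0.005, -0.001], [-0.005, -1.0, 0.0], [-0.001, -0.0, -1.0]]
contact_force: [-7.4, 1.0, 3.5]
width: 0.0556
grasp_force: 0.0
```

Call:
move_arm(rows=[{"fingers":0.3,"dx":0.08,"dy":0,"dz":0,"rx":0,"ry":0,"rz":0},{"fingers":0.3,"dx":0.08,"dy":0,"dz":0,"rx":0,"ry":0,"rz":0},{"fingers":0.3,"dx":0.08,"dy":0,"dz":0,"rx":0,"ry":0,"rz":0},{"fingers":0.3,"dx":0.06,"dy":0,"dz":0,"rx":0,"ry":0,"rz":0},{"fingers":0.3,"dx":0.04,"dy":0,"dz":0,"rx":0,"ry":0,"rz":0}])

```text
t: 21.08
tool_pos: [0.6014, -0.1451, 0.1013]
tcp_rot: [[1.0, -0.005, -0.001], [-0.005, -1.0, 0.0], [-0.001, -0.0, -1.0]]
contact_force: [-7.1, -0.5, 6.2]
width: 0.0555
grasp_force: 0.0
```

Call:
move_arm(rows=[{"fingers":0.3,"dx":0.02,"dy":0,"dz":0,"rx":0,"ry":0,"rz":0},{"fingers":0.3,"dx":0.02,"dy":0,"dz":0,"rx":0,"ry":0,"rz":0}])

```text
t: 21.32
tool_pos: [0.6071, -0.1451, 0.1013]
tcp_rot: [[1.0, -0.005, -0.001], [-0.005, -1.0, 0.0], [-0.001, -0.0, -1.0]]
contact_force: [-7.2, 0.3, 5.3]
width: 0.0555
grasp_force: 0.0
```

Call:
move_arm(rows=[{"fingers":0.3,"dx":0.015,"dy":0,"dz":0,"rx":0,"ry":0,"rz":0},{"fingers":0.3,"dx":0.015,"dy":0,"dz":0,"rx":0,"ry":0,"rz":0}])

```text
t: 21.58
tool_pos: [0.6115, -0.1452, 0.1013]
tcp_rot: [[1.0, -0.005, -0.001], [-0.005, -1.0, 0.0], [-0.001, -0.0, -1.0]]
contact_force: [-7.0, -0.2, 4.7]
width: 0.0559
grasp_force: 0.0
```

Call:
move_arm(rows=[{"fingers":0.3,"dx":0.01,"dy":0,"dz":0,"rx":0,"ry":0,"rz":0},{"fingers":0.3,"dx":0.005,"dy":0,"dz":0,"rx":0,"ry":0,"rz":0}])

```text
t: 21.82
tool_pos: [0.6133, -0.1451, 0.1012]
tcp_rot: [[1.0, -0.005, -0.002], [-0.005, -1.0, 0.0], [-0.002, -0.0, -1.0]]
contact_force: [-12.9, -1.2, 8.6]
width: 0.0555
grasp_force: 0.0
```

Force is now rising against the ledge, so the jar is home. I retreat, get clear and check.

Call:
move_arm(rows=[{"fingers":0.3,"dx":-0.1,"dy":0,"dz":0,"rx":0,"ry":0,"rz":0},{"fingers":0.3,"dx":-0.2,"dy":0,"dz":0,"rx":0,"ry":0,"rz":0},{"fingers":0.3,"dx":-0.3,"dy":0,"dz":-0.2,"rx":0,"ry":0,"rz":0},{"fingers":0.3,"dx":-0.35,"dy":0,"dz":-0.2,"rx":0,"ry":0,"rz":0},{"fingers":0.3,"dx":-0.35,"dy":0,"dz":-0.2,"rx":0,"ry":0,"rz":0},{"fingers":0.3,"dx":-0.2,"dy":0,"dz":-0.2,"rx":0,"ry":0,"rz":0},{"fingers":0.3,"dx":0,"dy":0,"dz":0,"rx":0,"ry":0,"rz":0},{"fingers":0.3,"dx":0,"dy":0,"dz":0,"rx":0,"ry":0,"rz":0}])

```text
t: 22.82
tool_pos: [0.3902, -0.1445, 0.2212]
tcp_rot: [[1.0, -0.005, 0.001], [-0.005, -1.0, -0.001], [0.001, 0.001, -1.0]]
contact_force: [0.1, -0.7, -0.3]
width: 0.0556
grasp_force: 0.0
```

```bash
python3 - <<'E'
from h import *
im=save("top","p7.png"); goto(.4,-.14,.2,0)
for n in ("jar_round","jar_square"):
  for r in manip.place_of("top",n): print(n,r["p"],np.round(r["point"]),ray("top",r["point"])[:2].round(3))
a=im[80:200,210:430,::-1].copy()
for c,col in (((.6665,-.0215),(0,255,0)),((.666,-.1455),(0,255,0))):  # expected lid outline of jars at home
    P=[[c[0]+.044*np.cos(t),c[1]+.044*np.sin(t),.075] for t in np.linspace(0,6.28,60)] if c[1]>-.1 else [[c[0]+i*.044,c[1]+j*.044,.075] for i,j in((1,1),(1,-1),(-1,-1),(-1,1))]
    a2=proj("top",P)-[210,80]
    a=cv2.resize(a,(792,432)) if a.shape[1]<500 else a
    cv2.polylines(a,[np.int32(a2*3.6)],True,col,1)
cv2.imwrite("pics/p7c.png",a)
E
```

```text
t 22.88 p [ 0.39  -0.144  0.221] head -0.3 tilt [ 0.001  0.    -1.   ] q [-0.5   0.33  1.94  0.    0.87  1.08] w 0.0552 F [-0.1  0.3 -0.6]
total dxyz(units) [ 0.065 -0.029  0.139] rz -0.003
jar_round 0.66 [321. 156.] [ 0.667 -0.022]
jar_square 0.61 [390. 152.] [ 0.67  -0.155]
```

View pics/p7c.png

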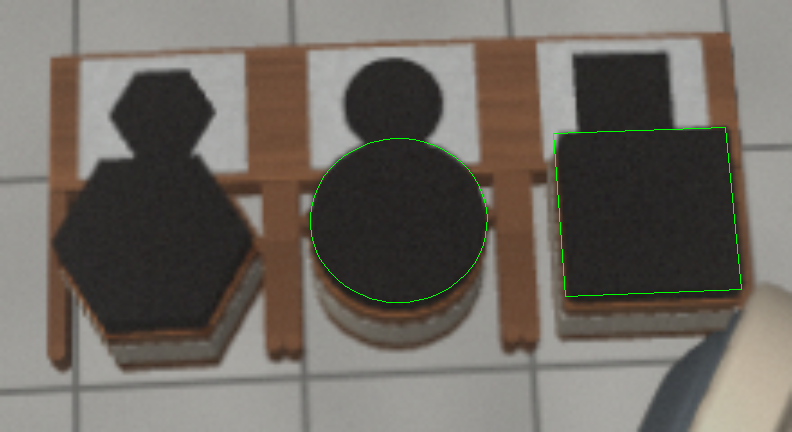

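Both lids match the outlines expected at home: round at (398,220) and square at (648,212) in the crop. The robot is clear of everything.

```bash
python3 -c "
from cell import manip
print(manip.hand_in())"
```

```text
the job is handed in; nothing more can be done
None
```

I slid the round jar into the middle stall and the square jar into the right-hand stall, both fully home in the final top view, touched nothing else, and handed the job in at about 23 s; the judge returned no verdict.

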